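# Take the twist-lock battery cap off the desk clock and keep hold of it

## Task

Take the round battery cap off the desk clock so that I can change the cells: it is a twist-lock cap, but whether it loosens clockwise or anticlockwise is not known, so find out by trying, turn it until its pointer faces the release bar on that side, and only then lift it off. Lift it straight up, at least 6 cm above its seat, and finish while still holding it there in the gripper, upright and still, above the clock. Leave the two battery cells and the eraser where they are.

Things in the scene. Friction and masses are not known exactly. Their poses are not given: they have to be found in the camera images.
- desk_clock: White desk clock, fixed to the worktop; housing 84 (x) by 207 (y) by 34 mm high, front at -x. Origin: worktop level, under the battery cap's axis. Housing y from -165 to +42 mm; a screen pod (x -30 to +34, y -162 to -90) rises to 74 mm. Under the cap a fixed neck, 42 mm diameter, 15 mm high, has ledges that hold the cap's two lugs.
- cap_seat (a point): Centre of the cap's seat: on top of the housing, 34 mm above the worktop, on the cap's axis; fixed, axes as the clock's. A wide moulded bar on the housing straight in front of it (-x) is the 'locked' mark.
- bar_left (a point): Narrow release bar moulded on the housing, 33 mm from the cap's axis, 57 degrees clockwise (seen from above) from the locked mark. Fixed. Only one of the two release bars works in a given start.
- bar_right (a point): The other release bar, 57 degrees anticlockwise (seen from above) from the locked mark. Fixed. Turning the gripped cap freely takes under about 0.25 N m; against its stop a cap gripped with 25 N takes over 0.4 N m before the fingers slip round it.
- cap_center (a point): Centre, half-way up on the axis, of the grey ribbed round cap: 54 mm diameter, 44 mm high, 50 to 100 g, loose, z up; 22 mm above the seat when seated. Top 26 mm solid; below, a skirt round the neck, 2 mm radial play. A pointer rib shows its own -x. It can be gripped across its diameter at any angle; at this height fingertips reaching 19 mm lower clear the housing by 3 mm.
- battery_cap: The same cap; origin at the centre of its underside, axes as cap_center. Locked: axes within 4 degrees of the clock's. From locked it stops hard after about 8 degrees the wrong way; the right way (either, by start; not visible) it turns easily, without rising, to a stop at about 73 degrees, and lifts off freely from about 42 degrees on; 57 (release bar) is best.
- cell_1_center (a point): Middle of a small standing battery cell, 14 mm diameter, 50 mm high, loose, behind the clock; leave alone.
- cell_2_center (a point): Middle of the other standing battery cell, the same size, beside the first; leave alone.
- rubber_eraser_center (a point): Middle of a flat eraser, 21 x 50 x 13 mm, loose, left of the clock; leave alone.
Not all that is in view belongs to the job. Of the things that look like the battery_cap, the smaller one is meant.

How it is judged:
On the way:
1. the cap, still down on its seat (within 6 mm), is turned at least 40 degrees from locked (angle between the x axis of cap_center and the x axis of desk_clock, either way round above 0.7 rad and z of cap_center in the frame of cap_seat below 0.028 m and horizontal distance between cap_center and cap_seat below 0.006 m), for 0.1 s.
At the end, for the whole second after the job is handed in: The cap is held by the fingers, its underside at least 55 mm above its seat and within 60 mm of the cap's axis sideways, tilted less than 17 degrees, still (under 30 mm/s), not touching the clock; the cells and the eraser are within 20 mm of where they were (z of cap_center in the frame of cap_seat above 0.077 m and horizontal distance between cap_center and cap_seat below 0.06 m and angle between cap_center's own z axis and vertical below 0.3 rad and linear speed of battery_cap below 0.03 m/s and contact force between battery_cap and the fingers above 1 N and contact force between battery_cap and desk_clock below 0.1 N and distance of each of cell_1_center, cell_2_center, rubber_eraser_center from where it was at the start of the episode below 0.02 m); the arm keeps its last pose, push and grip.
It fails at once if a battery cell or the eraser is knocked more than 30 mm away (distance of any of cell_1_center, cell_2_center, rubber_eraser_center from where it was at the start of the episode above 0.03 m).
It also fails if it takes over 48 s, if anything falls off the work surface, if the arm or the gripper's body presses on something with over 40 N, if the wrist force passes 120 N, or if a joint passes its speed limit or range.

## Robot

A 6-joint arm with a two-finger parallel gripper is mounted at the origin on a cart in front of the work surface, level with it; the furniture and walls round the work are solid. World frame = base frame: x ahead of the robot, y to its left, z up, the work surface at z = 0. Lengths are in m, angles in rad, forces in N, time in s.
With the tool pointing down it reaches from about 0.3 to 0.775 m from the base axis. Payload 14.6 kg.
Tool frame: the origin (TCP) lies between the finger pads; the fingertips stand ctrl.tip_reach ahead of it and the grasp point (between the pads) lies 2 mm behind it (ctrl.tip_reach is the distance from the TCP to the fingertips, in m); z points along the fingers, y is the direction in which the jaws open and shut (so a half turn about z gives the same grasp; the last joint's range is limited). The gripper opens to 94 mm and grips with 3 to 60 N. Pads are 16 mm wide; open, the fingers measure 119 mm over their backs; the gripper's body (75 mm by 177 mm) begins 78 mm behind the grasp point.
Start: joints at [-1.318, 0.3, 1.521, -0, 1.321, -0.067], TCP at [0.173, -0.522, 0.222] pointing down, gripper open.
Joint ranges: [-3.03, 3.03], [-0.79, 2.21], [0.23, 2.52], [-1.04, 4.18], [0, 3.07], [-2.55, 2.55]. Speed limits (rad/s): [2.22, 2.22, 2.57, 3.14, 3.14, 3.14].

## Interface

Orientations are given as [roll, pitch, yaw] about the fixed x, y, z axes, in that order (R = Rz(yaw) Ry(pitch) Rx(roll)).
In Python, from station import ctrl gives the robot as it stands. The module is installed in compiled form; this text tells all that it offers.
- The arm moves only by the tool move_arm, never from a script. Its argument "commands" is a list of rows, each a list of 4 numbers: the shift along the tool's x, y, z in m, then the turn about the tool's z in degrees. In form: [[dx, dy, dz, roll], ...]. A call has 1 to 10 rows; each row is the pose to reach, as a shift and turn from the pose measured when the call began, along the tool's axes at that moment; what a row does not reach only later rows make up. A row lasts 1/8 s, in which the tool goes at most 62.5 mm and 10.7 degrees, less where a joint would pass 70% of its speed; a pose out of reach is approached as far as the arm can. A call with a gripper value outside its range is refused whole. "jaw" is the opening, from -1 (shut) to 1 (fully open), set as the call begins (left out, the last holds). The fingers move at their own pace and stop on an object; "grip_force" is the grip in N (left out, the last holds). Time passes only in rows, so rows that repeat a pose let the fingers close. It gives the time, the measured TCP pose, the force and the opening at its end, in the units of the state.
- ctrl.get_obs(): the state, without advancing time (a new reading comes with each control period).
- ctrl.camera(name): name is "side" or "top"; returns a dict with "pixels" (400x640x3 uint8, red, green, blue), "fx", "fy", "cx", "cy" (pixels), "position" and "orientation" of the camera in the world. Camera axes: x right, y down, z forward; pixel columns grow to the right and rows downward; lengths in m; the calibration is good to about 2 mm. A picture is of the moment at which its call begins. There is no depth.
- ctrl.hand_in(): hands the job in, once; it reports no verdict.
The state is a dict: "time_s": time; "qpos": joint angles; "joint_vel": joint speeds; "tau": joint torques, N m; "ee_pos": TCP position; "eef_rot": TCP orientation; "force": force on the tool from outside, world axes, zero at the start; "moment": the same for the moment, N m; "grip_width": finger opening in m.
Only numpy, scipy, OpenCV 4.12 (cv2) and the standard library are available. Lean on these libraries where they do the work, as an engineer would, in place of code of your own. Each camera call takes 0.05 s, during which the arm holds its last target. There are 200 camera calls.

## Working session

There is one attempt and no reset: what is moved stays moved. The work goes in short steps, Python scripts to look and compute and a tool call to move; the robot and the scene stay as the last step left them, time stands still between calls to the robot, and variables do not carry over. Pictures are saved under pics/ and viewed, on a budget of 10 in all, crops included, one or two more only if the job needs it, and the job is handed in when it is done.

Besides the shell and the picture viewer there is one more tool, called in YAML: its name, and indented under it one key for each argument. move_arm: Moves the arm, as the interface text tells. Its arguments: {"type":"object","properties":{"commands":{"type":"array"},"jaw":{"type":"number"},"grip_force":{"type":"number"}},"required":["commands"]}

```bash
mkdir -p pics; python3 - <<'E'
from station import ctrl
import cv2
print(ctrl.tip_reach, ctrl.get_obs())
for n in("top","side"):
    c=ctrl.camera(n); cv2.imwrite(f"pics/{n}0.png",c["pixels"][:,:,::-1])
    print(n,{k:v for k,v in c.items() if k!="pixels"})
E
```

```text
0.017 {'time_s': 0.0, 'qpos': array([-1.31760282e+00,  3.00452748e-01,  1.52162862e+00, -2.33959273e-06,
        1.32070336e+00, -6.66016113e-02]), 'joint_vel': array([-0.00067698,  0.00044888, -0.00198512, -0.00088784,  0.00022446,
        0.00118442]), 'tau': array([ 1.75725083e-03, -5.31804657e+01, -3.52733374e+01,  7.09113339e-02,
        2.44113745e-02, -1.14838417e-04]), 'ee_pos': array([ 0.17283429, -0.52186054,  0.22187628]), 'eef_rot': array([-3.14040307e+00, -7.70746654e-05,  3.19795649e-01]), 'force': array([-0.52926369, -0.03966321, -0.12822127]), 'moment': array([-0.00334225, -0.00109472,  0.00453794]), 'grip_width': 0.09407876638078858}
top {'fx': 489.1310001624973, 'fy': 489.1310001624973, 'cx': 307.95761400193453, 'cy': 205.72806591571774, 'position': array([0.44263716, 0.02776677, 0.89986678]), 'orientation': array([-2.94089725,  0.00428811, -1.49128095])}
side {'fx': 488.2118553316581, 'fy': 488.2118553316581, 'cx': 319.24536365256057, 'cy': 203.20348817852482, 'position': array([0.21466402, 0.68827553, 0.46321087]), 'orientation': array([-2.07186248, -0.00867473, -2.61281947])}
```

View pics/top0.png

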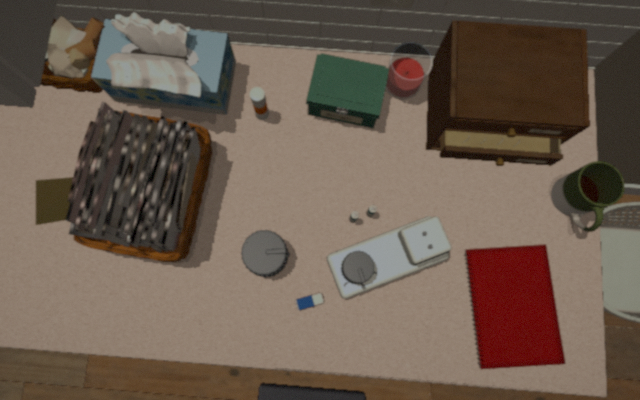

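View pics/side0.png

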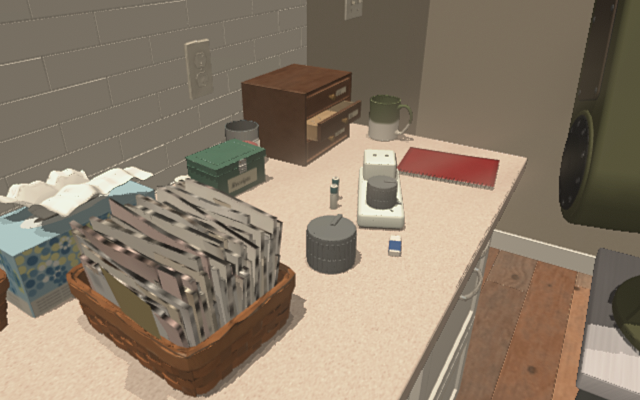

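The top view shows the small cap on the clock at about (359,267), with its pointer towards (363,286). The larger decoy is at (265,253), the cells at (354,217) and (372,212), the eraser at (310,301) and the pod at (425,241). The side view agrees, with the cap at (382,190). Next I measure it.

```bash
cat > h.py <<'E'
from station import ctrl
import numpy as np, cv2
from scipy.spatial.transform import Rotation as Ro
def ray(c,uv,z):
    d=Ro.from_euler('xyz',c["orientation"]).apply([(uv[0]-c["cx"])/c["fx"],(uv[1]-c["cy"])/c["fy"],1])
    p=np.array(c["position"]); return (p+d*(z-p[2])/d[2])[:2]
def proj(c,P):
    q=Ro.from_euler('xyz',c["orientation"]).inv().apply(np.array(P)-c["position"])
    return q[0]/q[2]*c["fx"]+c["cx"],q[1]/q[2]*c["fy"]+c["cy"]
E
python3 - <<'E'
from h import *
c=ctrl.camera("top"); im=c["pixels"]; hsv=cv2.cvtColor(im,cv2.COLOR_RGB2HSV)
roi=np.zeros(im.shape[:2],np.uint8); roi[210:305,322:460]=1
g=cv2.medianBlur(im,3).max(2)
print(im[267,352],im[260,395],im[240,300],im[290,380],im[241,425])
m=((g<115)&(roi>0)).astype(np.uint8)
for s,mm in(("dark",m),("white",((hsv[...,1]<35)&(g>140)&(roi>0)).astype(np.uint8))):
    for k in cv2.findContours(mm,0,2)[0]:
        if cv2.contourArea(k)>60: print(s,cv2.contourArea(k),cv2.minEnclosingCircle(k),cv2.minAreaRect(k))
cap=ray(c,(359,267),.07);pod=ray(c,(426,240),.074)
d=cap-pod; print(cap,pod,d,"yaw",np.degrees(np.arctan2(d[1],d[0]))-90)
v=cv2.resize(im[205:310,320:460],None,fx=5.5,fy=5.5,interpolation=2); cv2.imwrite("pics/crop0.png",cv2.convertScaleAbs(v[:,:,::-1],alpha=1.5))
E
```

```text
[99 98 93] [150 155 156] [147 129 115] [150 132 117] [153 158 156]
dark 889.5 ((358.80389404296875, 269.5423889160156), 18.928667068481445) ((358.0830993652344, 268.0766906738281), (34.36619186401367, 32.783538818359375), 42.709388732910156)
dark 490.0 ((397.5, 275.0), 56.81779098510742) ((391.33355712890625, 258.8724670410156), (44.7245979309082, 113.34993743896484), 69.07550048828125)
dark 61.5 ((355.5, 219.5), 6.96429443359375) ((355.25, 220.25001525878906), (13.914020538330078, 6.008327484130859), 18.434947967529297)
dark 64.0 ((372.25860595703125, 213.87930297851562), 6.534803867340088) ((372.05657958984375, 214.3018798828125), (12.911890983581543, 6.593306064605713), 15.945395469665527)
white 2034.5 ((372.0, 262.0), 44.40730667114258) ((371.6726989746094, 262.0489501953125), (44.6569938659668, 79.1907730102539), 68.96248626708984)
white 1299.0 ((426.0, 239.0), 25.298320770263672) ((425.9827575683594, 238.7069091796875), (35.09642028808594, 39.92449951171875), 68.19859313964844)
[ 0.51222575 -0.04953155] [ 0.56640892 -0.15977924] [-0.05418317  0.11024769] yaw 26.172623307842827
```

View pics/crop0.png

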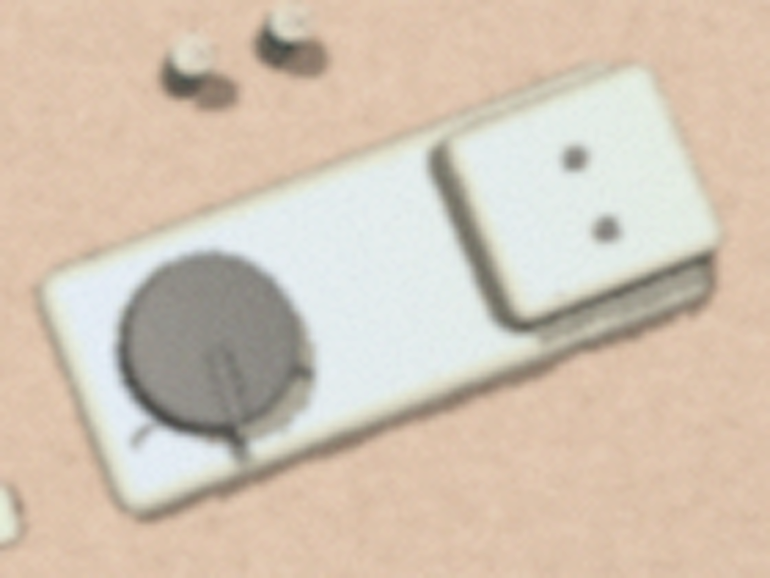

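```bash
cat >> h.py <<'E'
def delta(target,yawdeg):
    o=ctrl.get_obs(); R=Ro.from_euler('xyz',o["eef_rot"])
    d=R.inv().apply(np.array(target)-o["ee_pos"]); 
    turn=-((yawdeg-np.degrees(o["eef_rot"][2])+180)%360-180)
    print("delta",d.round(4),"roll",round(turn,1)); return o
E
python3 - <<'E'
from h import *
c=ctrl.camera("top"); p=ray(c,(358.5,267.2),.078); print(p)
s=ctrl.camera("side"); print(proj(s,[*p,.078]),proj(s,[*p,.056]))
q=s["pixels"]; m=(q.max(2)<95).astype(np.uint8); r=np.zeros_like(m); r[170:215,360:405]=1
k=max(cv2.findContours(m*r,0,2)[0],key=cv2.contourArea); print(cv2.boundingRect(k),cv2.contourArea(k))
M=cv2.moments(k); print(M["m10"]/M["m00"],M["m01"]/M["m00"])
for a,b,z in((354,217,.05),(372,212,.05),(312,300,.013)): print(ray(c,(a,b),z))
delta([*p,.15],50)
E
```

```text
[ 0.51115673 -0.04797329]
(np.float64(381.8308151675848), np.float64(181.70922205561888)) (np.float64(380.97804695650564), np.float64(192.61213825236229))
(367, 186, 31, 23) 316.5
383.62717219589257 200.3649289099526
[ 0.60084791 -0.0374527 ]
[ 0.61231084 -0.068611  ]
[0.45200964 0.02510859]
delta [ 0.4702 -0.3436  0.0724] roll -31.7
```

move_arm:
  commands:
    - [0.05,-0.036,0.01,-3]
    - [0.1,-0.073,0.01,-6]
    - [0.15,-0.11,0.02,-10]
    - [0.2,-0.146,0.02,-14]
    - [0.25,-0.183,0.02,-18]
    - [0.3,-0.219,0.02,-22]
    - [0.35,-0.256,0.02,-26]
    - [0.4,-0.292,0.02,-30]
    - [0.45,-0.329,0.02,-32]
    - [0.47,-0.344,0.02,-32]
  jaw: 1
  grip_force: 25

```text
time_s: 1.5
ee_pos: [0.512, -0.045, 0.2021]
eef_rot: [-3.141, -0.0, 0.882]
force: [-0.9, -0.9, 0.8]
grip_width: 0.0941
```

move_arm:
  commands:
    - [0,0,0,0]
    - [0,0,0,0]

```text
time_s: 1.75
ee_pos: [0.5116, -0.0456, 0.202]
eef_rot: [-3.141, -0.0, 0.881]
force: [-0.3, 0.4, -0.4]
grip_width: 0.094
```

```bash
python3 - <<'E'
from h import *
o=delta([.5112,-.048,.15],50); print(o)
E
```

```text
delta [-0.0021  0.0013  0.052 ] roll 0.5
{'time_s': 1.75, 'qpos': array([-1.60506928e-01,  2.37455585e-01,  1.64905953e+00,  4.89760311e-04,
        1.25584587e+00,  5.28827869e-01]), 'joint_vel': array([-1.64676696e-02, -8.50763982e-03,  3.56468481e-03,  7.89104541e-05,
       -1.44990859e-03,  1.56964606e-03]), 'tau': array([ 1.30650658e+00, -4.81405342e+01, -3.47114611e+01,  1.17579564e-01,
       -3.02372442e-02,  4.67455736e-02]), 'ee_pos': array([ 0.51155572, -0.04562447,  0.20203478]), 'eef_rot': array([-3.14069436e+00, -1.43002969e-05,  8.81309632e-01]), 'force': array([-0.26701073,  0.36482495, -0.37068203]), 'moment': array([-0.09482348, -0.1020826 ,  0.0076395 ]), 'grip_width': 0.09396334482402217}
```

move_arm:
  commands:
    - [-0.002,0.001,0.03,0]
    - [-0.002,0.001,0.06,0]
    - [-0.002,0.001,0.08,0]
    - [-0.002,0.001,0.1,0]
    - [-0.002,0.001,0.12,0]
    - [-0.002,0.001,0.13,0]
    - [-0.002,0.001,0.14,0]
    - [-0.002,0.001,0.146,0]
    - [-0.002,0.001,0.146,0]

```text
time_s: 2.88
ee_pos: [0.5109, -0.0477, 0.0559]
eef_rot: [-3.14, 0.0, 0.881]
force: [-0.2, 0.1, -0.1]
grip_width: 0.0939
```

```bash
python3 - <<'E'
from h import *
o=delta([.5112,-.048,.056],50); print(o["ee_pos"],o["force"],o["moment"])
s=ctrl.camera("side")["pixels"]; t=ctrl.camera("top")["pixels"]
a=cv2.resize(s[120:250,320:450],(520,520)); b=cv2.resize(t[200:310,305:415],(440,440))
o=np.zeros((520,800,3),np.uint8); o[:,:400]=a[:,60:460]; o[:400,400:]=b[:400,:400]
cv2.imwrite("pics/pre.png",cv2.convertScaleAbs(o[:,:,::-1],alpha=1.5))
E
```

```text
delta [ 0.      0.0004 -0.0001] roll 0.5
[ 0.51087861 -0.04774764  0.05594619] [-0.23562488  0.10658844 -0.11692049] [-0.04407192 -0.06574794  0.05487454]
```

View pics/pre.png

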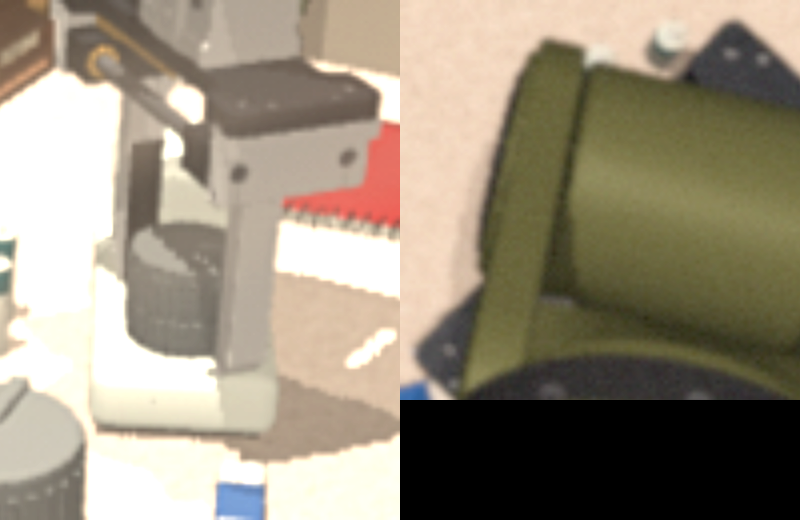

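The side view shows the cap between the two fingers, with the tips just clear of the housing. The hand hides it from the top camera. I'll close on it with 25 N.

move_arm:
  commands:
    - [0,0,0,0]
    - [0,0,0,0]
    - [0,0,0,0]
    - [0,0,0,0]
    - [0,0,0,0]
    - [0,0,0,0]
  jaw: -1
  grip_force: 25

```text
time_s: 3.72
ee_pos: [0.5112, -0.0477, 0.0564]
eef_rot: [-3.141, -0.0, 0.881]
force: [-0.3, 0.2, 0.0]
grip_width: 0.0539
```

```bash
python3 - <<'E'
from h import *
o=ctrl.get_obs(); print(o["ee_pos"],o["force"],o["moment"],o["grip_width"],o["tau"][5])
E
```

```text
[ 0.51115414 -0.04772532  0.05642392] [-0.29521208  0.23264972  0.03863193] [-0.02508981  0.06842463  0.02083215] 0.05394596153818553 0.00928414345253259
```

Gripped at 53.9 mm with no side force. I'll test clockwise first, turning gently.

move_arm:
  commands:
    - [0,0,0,3]
    - [0,0,0,6]
    - [0,0,0,9]
    - [0,0,0,12]
    - [0,0,0,12]

```text
time_s: 4.35
ee_pos: [0.5111, -0.0477, 0.0564]
eef_rot: [-3.141, -0.0, 0.672]
force: [-0.4, 0.5, 0.6]
grip_width: 0.0539
```

```bash
python3 - <<'E'
from h import *
for i in range(3):
    o=ctrl.get_obs(); print(o["ee_pos"],np.degrees(o["eef_rot"][2]),o["force"],o["moment"],o["tau"][5],o["qpos"][5]); ctrl.camera("side")
E
```

```text
[ 0.51114811 -0.04774692  0.05640637] 38.51563760375121 [-0.3650176   0.45773092  0.57126484] [-0.00975398  0.03551691  0.03383629] 0.5808019638061523 0.7334861529826385
[ 0.51115548 -0.04773082  0.05642894] 38.56490382744396 [0.22770549 0.50742127 0.94186959] [-0.04791511 -0.0520973   0.05836681] 0.22324682213366032 0.7326554379618181
[ 0.51116554 -0.04772825  0.05642223] 38.567630434781684 [ 0.4347889   0.34234659 -0.37767695] [-0.04233168 -0.05372821 -0.00906238] 0.05896794609725475 0.7325849967369317
```

move_arm:
  commands:
    - [0,0,0,3]
    - [0,0,0,6]
    - [0,0,0,8]

```text
time_s: 4.88
ee_pos: [0.5112, -0.0477, 0.0564]
eef_rot: [-3.141, -0.0, 0.533]
force: [-0.4, -0.1, 0.1]
grip_width: 0.0537
```

```bash
python3 - <<'E'
from h import *
for i in range(3):
    o=ctrl.get_obs(); print(np.degrees(o["eef_rot"][2]),o["force"],o["moment"],o["tau"][5]); s=ctrl.camera("side")["pixels"]
cv2.imwrite("pics/t20.png",cv2.convertScaleAbs(cv2.resize(s[150:220,340:430],None,fx=6,fy=6,interpolation=2)[:,:,::-1],alpha=1.5))
E
```

```text
30.517366912570452 [-0.44412574 -0.10412973  0.13641666] [-0.02936925 -0.0360876  -0.01498771] -0.3968327399343252
30.42294935903297 [-1.01338929  0.40479546  0.02762443] [-0.02659487 -0.02948879 -0.00550001] -0.4395922366529703
30.55212225063851 [-1.04919035 -0.77323201 -0.02050341] [ 0.02386438 -0.02987655  0.0033325 ] 0.5163008160889149
```

The cap turned 20° with almost no moment, well past the 8° stop, so clockwise is right. I'll carry on to 57°.

move_arm:
  commands:
    - [0,0,0,6]
    - [0,0,0,12]
    - [0,0,0,18]
    - [0,0,0,24]
    - [0,0,0,30]
    - [0,0,0,35]
    - [0,0,0,37]
    - [0,0,0,37]
    - [0,0,0,37]

```text
time_s: 6.15
ee_pos: [0.5111, -0.0478, 0.0564]
eef_rot: [-3.141, 0.0, -0.11]
force: [-0.3, -0.4, -0.7]
grip_width: 0.0537
```

```bash
python3 - <<'E'
from h import *
for i in range(2):
    o=ctrl.get_obs(); print(o["ee_pos"],np.degrees(o["eef_rot"][2]),o["force"],o["moment"],o["grip_width"]); s=ctrl.camera("side")["pixels"]
cv2.imwrite("pics/t57.png",cv2.convertScaleAbs(cv2.resize(s[140:230,330:440],None,fx=6,fy=6,interpolation=2)[:,:,::-1],alpha=1.5))
E
```

```text
[ 0.51112521 -0.04777358  0.05639812] -6.312693675965794 [-0.26420954 -0.42227695 -0.69597387] [ 0.06371402 -0.0054739  -0.01284395] 0.053729146626025875
[ 0.51113906 -0.04776427  0.05641659] -6.324921419199811 [-0.01807493  0.4595186  -0.20652329] [ 0.02468653 -0.04711544  0.04296834] 0.05376536887701031
```

View pics/t57.png

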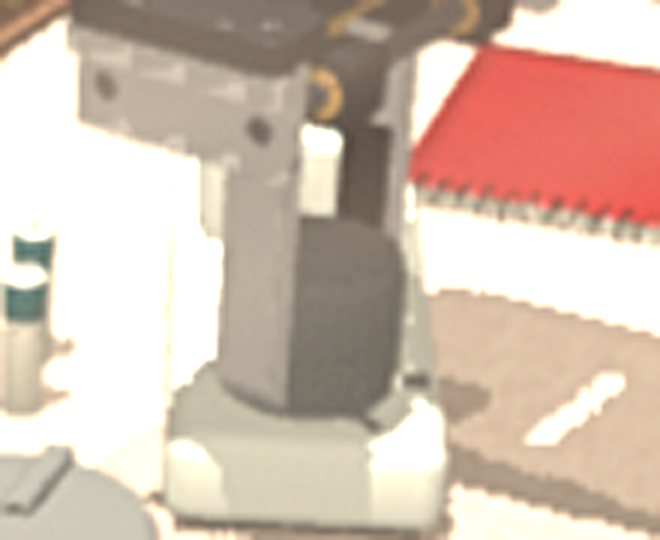

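The side view shows the cap still seated, gripped and upright. Two dark housing marks are visible at (370,425) and (415,380), but the finger hides the pointer. The moment stayed near zero throughout. I'll do a small test lift of 4 mm and watch the force before going further.

move_arm:
  commands:
    - [0,0,-0.002,0]
    - [0,0,-0.004,0]
    - [0,0,-0.004,0]
    - [0,0,-0.004,0]

```text
time_s: 6.75
ee_pos: [0.5111, -0.0477, 0.0604]
eef_rot: [-3.141, 0.0, -0.111]
force: [-0.2, 0.3, -0.6]
grip_width: 0.0537
```

The lift is free, with only about the cap's weight on the wrist. Now straight up.

move_arm:
  commands:
    - [0,0,-0.008,0]
    - [0,0,-0.018,0]
    - [0,0,-0.03,0]
    - [0,0,-0.042,0]
    - [0,0,-0.054,0]
    - [0,0,-0.065,0]
    - [0,0,-0.072,0]
    - [0,0,-0.076,0]
    - [0,0,-0.076,0]
    - [0,0,-0.076,0]

```text
time_s: 8.0
ee_pos: [0.511, -0.0478, 0.136]
eef_rot: [-3.141, 0.001, -0.111]
force: [-1.3, -0.6, 0.1]
grip_width: 0.0538
```

```bash
python3 - <<'E'
from h import *
for i in range(2):
    o=ctrl.get_obs(); print(o["ee_pos"],o["force"],o["moment"],o["grip_width"],abs(o["joint_vel"]).max()); s=ctrl.camera("side")["pixels"]
cv2.imwrite("pics/up.png",cv2.convertScaleAbs(cv2.resize(s[100:260,290:450],None,fx=3.7,fy=3.7,interpolation=2)[:,:,::-1],alpha=1.4))
E
```

```text
[ 0.51097918 -0.04776422  0.13604423] [-1.31837479 -0.62091441  0.14158247] [ 0.00736908 -0.01399443 -0.07775263] 0.05379055406936987 0.00205004179504516
[ 0.51099393 -0.0477627   0.13606096] [ 0.98415588  1.38226679 -0.89688282] [-0.0184653  -0.00193899 -0.00178675] 0.05377582570617201 0.0015944231765202155
```

View pics/up.png

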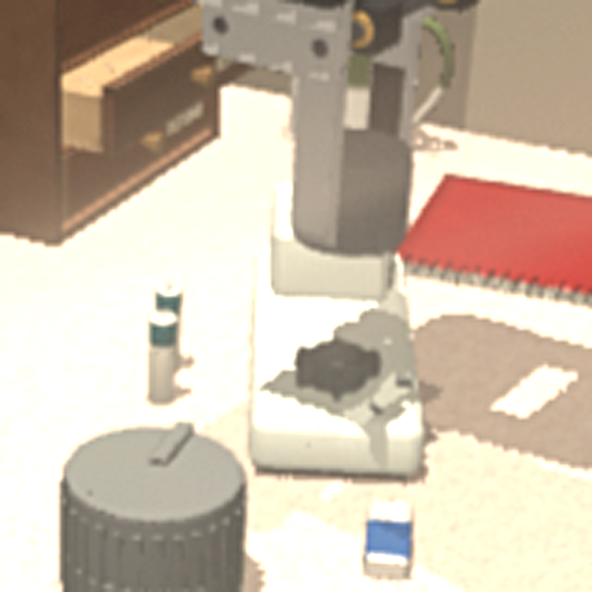

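The cap (365,190) is held upright in the fingers above the bare neck (340,365). The cells and the eraser are standing where they were. The lift is 80 mm, so I'm handing in.

```bash
python3 -c "
from station import ctrl
print(ctrl.hand_in())"
```

```text
the job is handed in; nothing more can be done
None
```

The battery cap is off. It loosens clockwise (seen from above), and the arm is holding it upright and still about 80 mm above its seat. I handed the job in at about 8 s.

- **Finding the direction:** I gripped the cap at 25 N and turned it clockwise. It went well past the 8° wrong-way stop with almost no resistance (under about 0.08 N m), so I continued to 57°, the release bar on that side. A 4 mm test lift met only about the cap's own weight.
- **Last checks:** The grip opening is steady at 53.8 mm, the joints are at rest and forces are within sensor noise. The final picture shows the bare neck below the cap, and the cells and eraser where they were.
- **Not confirmed by eye:** A finger hid the pointer, so the 57° comes from the wrist angle, the low moment and the free lift. I judged the cells and eraser by looking and did not measure them again.

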